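# Spin the freshly oiled bench turntable and brake it on its mark

## Robot

A 6-joint arm with a two-finger parallel gripper is mounted at the origin on the work surface. World frame = base frame: x ahead of the robot, y to its left, z up, the work surface at z = 0. Lengths are in m, angles in rad, forces in N, time in s.
With the tool pointing down it reaches from about 0.375 to 0.975 m from the base axis. Payload 3.8 kg.
Tool frame: the origin (TCP) lies on the centre line of the jaws, within the pads' length; the fingertips stand 25 mm ahead of it and the grasp point (between the pads) lies 6 mm ahead of it; y points along the fingers, z is the direction in which the jaws open and shut, and the axes are right-handed (so a half turn about y gives the same grasp; the last joint's range is limited). The gripper opens to 85 mm and grips with 20 to 120 N. Pads are 22 mm wide; open, the fingers measure 114 mm over their backs; the gripper's body (76 mm by 85 mm) begins 54 mm behind the grasp point. The pads swing forward as they close: fully open they stand 13 mm farther back than shut.
Start: joints at [-1.229, 0.264, 1.604, -0, 1.274, -0.037], TCP at [0.25, -0.627, 0.256] pointing down, gripper open.
Joint ranges: [-2.63, 2.63], [-0.94, 2.18], [0.31, 2.57], [-1.31, 4.45], [0, 2.66], [-2.55, 2.55]. Speed limits (rad/s): [2.57, 2.57, 3.14, 3.14, 3.14, 3.14].

## Interface

Orientations are given as a rotation vector (axis times angle).
In Python, from workcell import bot gives the robot as it stands.
- The arm moves only by the shell command python3 -m jog 'ROWS' [FORCE]. ROWS is JSON, a list of rows, each a list of 5 numbers: the shift along the world's x, y, z in mm, then the turn about the world's z in degrees, then the finger opening in mm, from 0 to 85.4. A call has exactly 10 rows; each row is the pose to reach, as a shift and turn from the pose commanded when the call began; what a row does not reach only later rows make up. A row lasts 1/8 s, in which the tool goes at most 62.5 mm and 10.7 degrees, less where a joint would pass 70% of its speed; a pose out of reach is approached as far as the arm can. A call with a gripper value outside its range is refused whole. The fingers move at their own pace and stop on an object; FORCE is the grip in N (left out, the last holds). Time passes only in rows, so rows that repeat a pose let the fingers close, or fill a call up. It gives the time, the measured TCP pose, the force and the opening at its end, in the units of the state.
- bot.read_state(): the state, without advancing time (a new reading comes with each control period).
- bot.read_camera(name): name is "scene" or "top" or "wrist"; returns a dict with "pixels" (480x640x3 uint8, red, green, blue), "fx", "fy", "cx", "cy" (pixels), "R" (3x3) and "t" (3): a world point X has camera coordinates R X + t. Camera axes: x right, y down, z forward; pixel columns grow to the right and rows downward; lengths in m; the calibration is good to about 2 mm. A picture is of the moment at which its call begins. There is no depth.
- bot.finish_job(): hands the job in, once; it reports no verdict.
The state is a dict: "time": time; "q": joint angles; "joint_vel": joint speeds; "joint_torque": joint torques, N m; "tool_pos": TCP position; "tcp_rot": TCP orientation; "wrist_force": force on the tool from outside, world axes, zero at the start; "torque": the same for the moment, N m; "width": opening from 0.0 (shut) to 1.0 (fully open).
Only numpy, scipy, OpenCV 4.12 (cv2) and the standard library are available. Lean on these libraries where they do the work, as an engineer would, in place of code of your own. Each camera call takes 0.05 s, during which the arm holds its last target.

## Task

The jeweller's turntable has just been oiled: with a fingertip, flick its disc into a brisk spin counter-clockwise seen from above (the upright face of the finger ramp on it is there to be pushed, and a quarter turn a second is the least), take the hand away and let it run freely until its index line has gone past the two gate pins for the second time. Then, on a later pass, brake it with a fingertip so that it comes to rest under the finger with the index line pointing between the two pins, and take the finger off. Get it right the first time: once the line has been spun past the pins the disc must not turn back or stand still with the line anywhere else; leave the tub, the brass block and the ring mandrel where they are.

Things in the scene. Friction and masses are not known exactly. Their poses are not given: they have to be found in the camera images.
- turntable: Fixed foot of the turntable, dark steel, below the disc; origin on the bench under the disc's axis, z up; +x points to the middle between the two gate pins. Pins: upright steel, 8 mm thick, top 72 mm above the bench, 126 mm from the axis (16 mm outside the disc's edge), 62 mm apart (at +-0.25 rad about +x).
- wheel (a joint): Turn of the disc, rad, counter-clockwise from above positive, never wrapped. 0, 6.283, 12.566..: line midway between the pins; within 0.22 it points between them. Starts at rest between -5.2 and -0.8, so it passes the pins first at 0, again at 6.283. Inertia 0.006 kg m2, +-30 %. No springs or stops; after a flick to 4 rad/s it coasts about 3 turns in 14 s, slowing by 0.1 x speed + 0.13 rad/s2.
- disc_center (a point): Centre of the disc's flat top, on its axis, 60 mm above the bench. Aluminium disc, 220 mm across, 10 mm thick, 1 kg, on a sprung bearing: pressed with about 7 to 14 N it gives way downward, up to 5 mm (6 N more), and springs back. Its top is free from 82 to 110 mm from the axis (room for the braking finger); a hub cap 24 mm across, 4 mm high, in the middle.
- push_face (a point): Centre of the upright face of the finger ramp, a steel wedge on the disc. Face 35 mm wide along a radius (30 to 65 mm from the axis), from the disc's top to 84 mm above the bench; this point is 47.5 mm from the axis, opposite the index line, 72 mm above the bench. Pushing on the face turns the disc counter-clockwise. Ahead of it the wedge slopes down over 48 mm to the disc.
- index_mark (a point): Outer end of the index line, at the disc's edge, 110 mm from the axis, 60 mm above the bench. The line is a single dark engraved radial line, 36 mm long and 8 mm wide, flush with the disc's top.
- gate (a point): Fixed point at the disc's edge midway between the two gate pins, 110 mm from the axis, 60 mm above the bench, where the index line must stop.
- tub: Bystander: white screw-top jar, 64 mm diameter, 75 mm high, loose; origin at the centre of its underside.
- block: Bystander: brass dapping block, a 50 mm cube, loose; origin at the centre of its underside.
- mandrel: Bystander: small wooden ring mandrel, a cone on a 50 mm round foot, 110 mm high, loose; origin at the centre of its underside.

How it is judged:
On the way, in this order (a step that is already met when the one before it is completed fails the run):
1. the disc spins freely, untouched, at 1.5 rad/s or more (velocity of joint wheel above 1.5 rad/s and contact force between the fingers and turntable below 0.05 N), for 0.2 s.
2. still untouched and turning, the index line has passed the pins for the second time (value of joint wheel above 6.54 rad and velocity of joint wheel above 0.1 rad/s and contact force between the fingers and turntable below 0.05 N), for 0.05 s.
3. the disc stands still under the fingertip with the line between the pins ((value of joint wheel between 12.3464 and 12.7864 rad or value of joint wheel between 18.6296 and 19.0696 rad or value of joint wheel between 24.9127 and 25.3527 rad or value of joint wheel between 31.1959 and 31.6359 rad or value of joint wheel between 37.4791 and 37.9191 rad or value of joint wheel between 43.7623 and 44.2023 rad or value of joint wheel between 50.0455 and 50.4855 rad or value of joint wheel between 56.3287 and 56.7687 rad or value of joint wheel between 62.6119 and 63.0519 rad or value of joint wheel between 68.895 and 69.335 rad or value of joint wheel between 75.1782 and 75.6182 rad or value of joint wheel between 81.4614 and 81.9014 rad or value of joint wheel between 87.7446 and 88.1846 rad) and contact force between the fingers and turntable above 0.3 N and velocity of joint wheel between -0.05 and 0.05 rad/s), for 0.1 s.
At the end, for the whole second after the job is handed in: The disc is at rest (under 0.05 rad/s), with its index line within 0.22 rad of the middle between the two pins, after at least two passes; the three bystanders stand upright within 15 mm of where they were ((value of joint wheel between 12.3464 and 12.7864 rad or value of joint wheel between 18.6296 and 19.0696 rad or value of joint wheel between 24.9127 and 25.3527 rad or value of joint wheel between 31.1959 and 31.6359 rad or value of joint wheel between 37.4791 and 37.9191 rad or value of joint wheel between 43.7623 and 44.2023 rad or value of joint wheel between 50.0455 and 50.4855 rad or value of joint wheel between 56.3287 and 56.7687 rad or value of joint wheel between 62.6119 and 63.0519 rad or value of joint wheel between 68.895 and 69.335 rad or value of joint wheel between 75.1782 and 75.6182 rad or value of joint wheel between 81.4614 and 81.9014 rad or value of joint wheel between 87.7446 and 88.1846 rad) and velocity of joint wheel between -0.05 and 0.05 rad/s and angle between each of tub, block, mandrel's own z axis and vertical below 0.1 rad and distance of each of tub, block, mandrel from where it was at the start of the episode below 0.015 m); the robot touches nothing.
It fails at once if once spun past the pins, the disc comes to rest or turns back with its line not between them (value of joint wheel above 0.35 rad and velocity of joint wheel below 0.02 rad/s and not (value of joint wheel between 6.0632 and 6.5032 rad or value of joint wheel between 12.3464 and 12.7864 rad or value of joint wheel between 18.6296 and 19.0696 rad or value of joint wheel between 24.9127 and 25.3527 rad or value of joint wheel between 31.1959 and 31.6359 rad or value of joint wheel between 37.4791 and 37.9191 rad or value of joint wheel between 43.7623 and 44.2023 rad or value of joint wheel between 50.0455 and 50.4855 rad or value of joint wheel between 56.3287 and 56.7687 rad or value of joint wheel between 62.6119 and 63.0519 rad or value of joint wheel between 68.895 and 69.335 rad or value of joint wheel between 75.1782 and 75.6182 rad or value of joint wheel between 81.4614 and 81.9014 rad or value of joint wheel between 87.7446 and 88.1846 rad)).
It fails at once if a bystander is lifted, carried or pushed away (15 mm) (distance of any of tub, block, mandrel from where it was at the start of the episode above 0.015 m).
It also fails if it takes over 58 s, if anything falls off the work surface, if the arm or the gripper's body presses on something with over 40 N, if the wrist force passes 120 N, or if a joint passes its speed limit or range.

## Working session

There is one attempt and no reset: what is moved stays moved. The work goes in short steps, Python scripts to look and compute and a shell command to move; the robot and the scene stay as the last step left them, time stands still between calls to the robot, and variables do not carry over. Pictures are saved under pics/ and viewed, and the job is handed in when it is done.

```bash
mkdir -p pics; ls
python3 - <<'E'
from workcell import bot
import cv2
s=bot.read_state();print(s)
for n in("scene","top","wrist"):
    c=bot.read_camera(n);cv2.imwrite(f"pics/{n}0.png",c["pixels"][:,:,::-1]);print(n,c["fx"],c["cx"],c["cy"],c["R"],c["t"])
E
```

```text
pics
{'time': 0.0, 'q': array([-1.22887153e+00,  2.64747894e-01,  1.60540439e+00, -1.32762737e-05,
        1.27368801e+00, -3.69063000e-02]), 'joint_vel': array([-0.00096576, -0.0012398 ,  0.00164137, -0.0004425 , -0.00150691,
       -0.0002434 ]), 'joint_torque': array([-2.85460419e-04, -5.15112269e+01, -3.67309177e+01, -5.21124025e-05,
        1.30571725e-02,  7.18344424e-07]), 'tool_pos': array([ 0.24939867, -0.62649762,  0.25494909]), 'tcp_rot': array([-0.3865386 ,  2.0165883 , -2.01203587]), 'wrist_force': array([0.12905914, 0.01863234, 0.86085202]), 'torque': array([-0.02473995, -0.03190551, -0.00057757]), 'width': 0.999116448678613}
scene 562.9913704292553 325.0421413362691 240.14630672523228 [[ 0.39544332  0.91839629  0.01314637]
 [ 0.77136611 -0.32429693 -0.54756354]
 [-0.498617    0.22667101 -0.83666083]] [-0.24671518 -0.4024098   1.74967726]
top 483.3739367398135 312.3340187810537 243.33383781258252 [[-0.00744349 -0.99981435 -0.01777257]
 [-0.99042751  0.00982106 -0.13768405]
 [ 0.13783303  0.01657759 -0.99031674]] [0.02176797 0.58111801 1.07244733]
wrist 356.59232517183915 317.8032588559951 244.7175409114096 [[ 0.36919466 -0.92934984 -0.00204504]
 [-0.87907917 -0.34993632  0.32367327]
 [-0.30152133 -0.11770069 -0.94616671]] [-0.67394367 -0.04240966  0.38133532]
```

View pics/scene0.png

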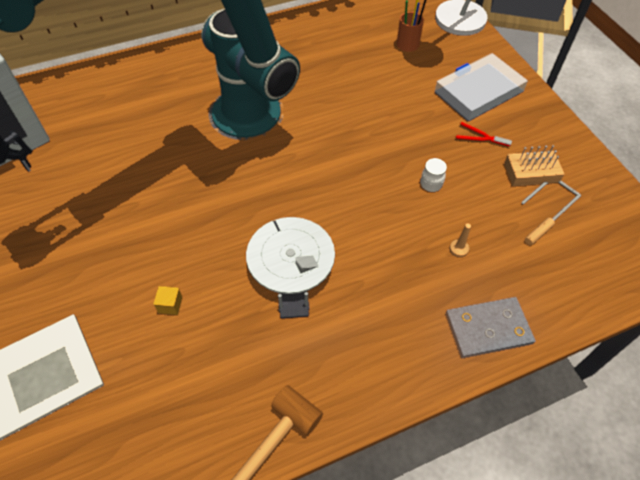

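View pics/top0.png

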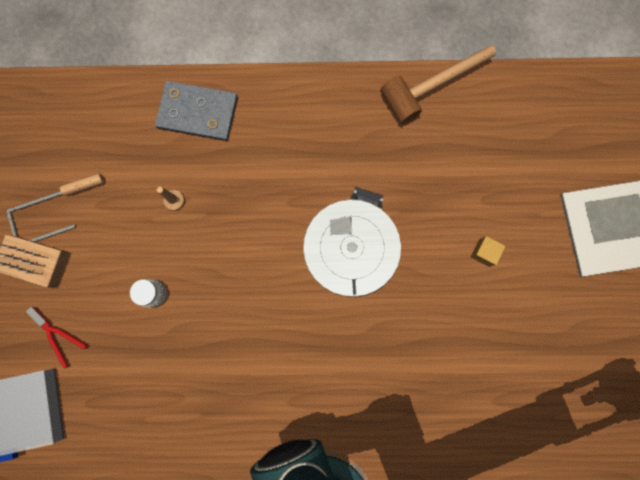

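View pics/wrist0.png

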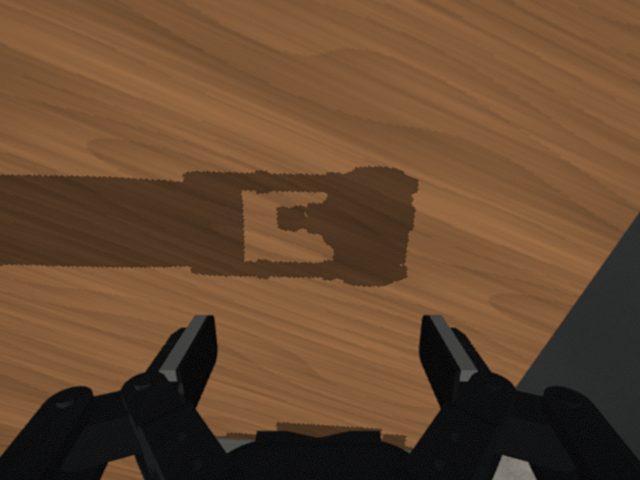

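The scene view shows the disc at about (290,255), with the line at (278,226), the wedge at (306,263) and the gate foot at (294,305). The top view shows the disc at (352,247), line (354,287), wedge (341,226) and gate (367,197). The bystanders (tub, block, mandrel) are well clear of it.

```bash
cat > h.py <<'E'
import numpy as np,cv2
from workcell import bot
def ray(c,u,v,z):
    d=np.array([(u-c["cx"])/c["fx"],(v-c["cy"])/c["fy"],1.]);R=np.array(c["R"]);t=np.array(c["t"])
    o=-R.T@t;w=R.T@d;return o+w*(z-o[2])/w[2]
def disc(c,seed):
    im=c["pixels"].astype(int);sat=im.max(2)-im.min(2)
    m=((sat<30)&(im.min(2)>150)).astype(np.uint8)
    cs,_=cv2.findContours(m,cv2.RETR_EXTERNAL,cv2.CHAIN_APPROX_NONE)
    k=[x for x in cs if cv2.pointPolygonTest(cv2.convexHull(x),seed,False)>0]
    k=max(k,key=cv2.contourArea);k=cv2.convexHull(k)[:,0]
    P=np.array([ray(c,u,v,.06)[:2] for u,v in k])
    A=np.c_[2*P,np.ones(len(P))];s=np.linalg.lstsq(A,(P**2).sum(1),rcond=None)[0]
    return s[:2],np.sqrt(s[2]+s[:2]@s[:2])
E
python3 - <<'E'
from h import *
for n,s in(("top",(352,230)),("scene",(290,240))):
    c=bot.read_camera(n);ce,r=disc(c,s);print(n,ce,r)
    def pol(u,v,z):
        p=ray(c,u,v,z);d=p[:2]-ce;return p.round(4),np.hypot(*d).round(4),np.arctan2(d[1],d[0]).round(3)
    if n=="top":
        print("line",pol(354,287,.06)); print("hub",pol(352,247,.064)); print("tub",pol(149,293,.04),"block",pol(490,251,.03),"mandrel",pol(173,200,.01))
    else: print("line",pol(278,226,.06));print("hub",pol(290,253,.064))
    im=c["pixels"][:,:,::-1]
    cr=im[180:310,290:410] if n=="top" else im[205:330,230:350]
    cv2.imwrite(f"pics/{n}_z.png",cv2.resize(cr,None,fx=5,fy=4.6,interpolation=cv2.INTER_CUBIC)[:600])
E
```

```text
top [ 0.56948493 -0.07247573] 0.10894964445634786
line (array([ 0.4793, -0.0758,  0.06  ]), np.float64(0.0902), np.float64(-3.105))
hub (array([ 0.5688, -0.0728,  0.064 ]), np.float64(0.0007), np.float64(-2.754))
tub (array([0.4705, 0.3907, 0.04  ]), np.float64(0.4737), np.float64(1.781)) block (array([ 0.5608, -0.3923,  0.03  ]), np.float64(0.3199), np.float64(-1.598)) mandrel (array([0.6942, 0.352 , 0.01  ]), np.float64(0.4424), np.float64(1.285))
scene [ 0.5750305  -0.07411738] 0.10867734831943107
line (array([ 0.4867, -0.0728,  0.06  ]), np.float64(0.0883), np.float64(3.127))
hub (array([ 0.5768, -0.0749,  0.064 ]), np.float64(0.0019), np.float64(-0.439))
```

View pics/top_z.png

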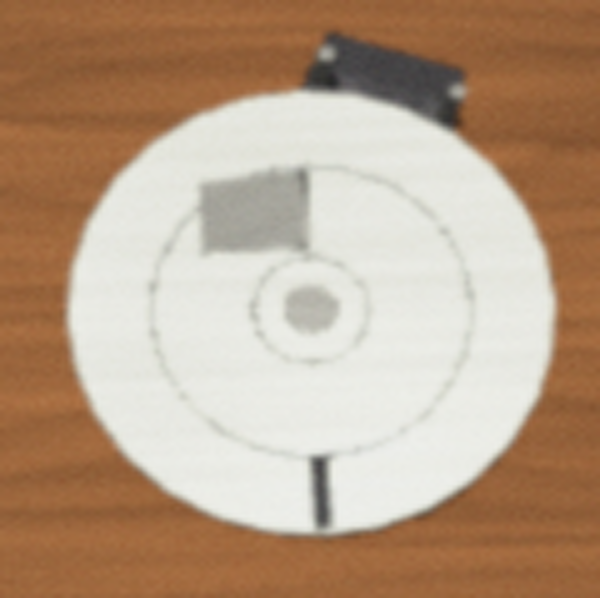

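View pics/scene_z.png

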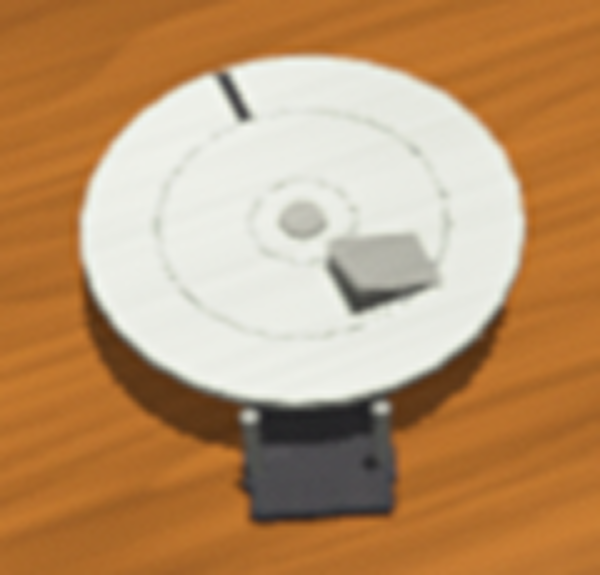

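Run:
```python
from h import *
from scipy.spatial.transform import Rotation as Ro
s=bot.read_state();print(Ro.from_rotvec(s["tcp_rot"]).as_matrix().round(3),s["tool_pos"],s["time"])
T=bot.read_camera("top");S=bot.read_camera("scene")
for c in(T,S):print("cam",-np.array(c["R"]).T@c["t"])
f=lambda u,v,n:((290+u/5,180+v/4.6) if n=="t" else (230+u/5,205+v/4.6))
for n,c,ce in(("t",T,[.5695,-.0725]),("s",S,[.575,-.0741])):
  D={"t":dict(pA=(327,54,.072),pB=(457,91,.072),l0=(319,457,.06),l1=(323,527,.06),fo=(304,168,.084),fi=(307,248,.084)),
     "s":dict(pA=(382,408,.072),pB=(249,416,.072),l0=(246,120,.06),l1=(222,74,.06),fi=(328,236,.084),fo=(357,285,.084))}[n]
  for k,(u,v,z) in D.items():
    p=ray(c,*f(u,v,n),z);d=p[:2]-ce;print(n,k,p.round(4),np.hypot(*d).round(4),np.arctan2(d[1],d[0]).round(3))
```

```text
[[-0.929 -0.     0.37 ]
 [-0.37   0.001 -0.929]
 [-0.    -1.    -0.001]] [ 0.24950853 -0.62682523  0.25557341] 0.25
cam [ 0.42789862 -0.00172186  1.1424601 ]
cam [ 1.28038597 -0.30051907  1.2467849 ]
t pA [ 0.694  -0.0823  0.072 ] 0.1248 -0.078
t pB [ 0.6747 -0.1406  0.072 ] 0.1253 -0.574
t l0 [ 0.4964 -0.0757  0.06  ] 0.0732 -3.098
t l1 [ 0.4625 -0.0768  0.06  ] 0.107 -3.101
t fo [ 0.6346 -0.0701  0.084 ] 0.0651 0.038
t fi [ 0.5954 -0.0707  0.084 ] 0.026 0.071
s pA [ 0.7012 -0.082   0.072 ] 0.1265 -0.062
s pB [ 0.6813 -0.141   0.072 ] 0.1256 -0.562
s l0 [ 0.5026 -0.0756  0.06  ] 0.0724 -3.121
s l1 [ 0.4688 -0.0759  0.06  ] 0.1062 -3.124
s fi [ 0.6027 -0.0697  0.084 ] 0.0281 0.157
s fo [ 0.6359 -0.068   0.084 ] 0.0612 0.101
```

The two views agree on the gate angle (-0.32), the line (-3.11, so wheel ≈ -2.8) and the axis, about (0.572, -0.073). Pin radius reads 125 mm and face radii 28–64 mm, both as expected. I'm shutting the gripper and going above the start point.

```bash
python3 -m jog '[[36,52,0,0,0],[72,104,0,0,0],[108,156,0,0,0],[144,208,0,0,0],[180,260,0,0,0],[216,312,0,0,0],[252,364,0,0,0],[288,416,0,0,0],[328,470,0,0,0],[369,519,0,0,0]]' 20
python3 - <<'E'
from h import *
for n in("scene","top","wrist"):
    c=bot.read_camera(n);cv2.imwrite(f"pics/{n}1.png",c["pixels"][:,:,::-1])
s=bot.read_state();print(s["tool_pos"],s["tcp_rot"],s["wrist_force"],s["width"],s["time"])
E
```

```text
time: 1.6
tool_pos: [0.612, -0.1156, 0.2567]
tcp_rot: [-0.386, 2.013, -2.014]
wrist_force: [-0.1, -0.3, 1.1]
width: 0.0
[ 0.61238655 -0.11465296  0.25607594] [-0.39039702  2.01165289 -2.01102664] [-0.07000978 -0.46921853 -0.20714242] 0.004167445255570768 1.75
```

View pics/scene1.png

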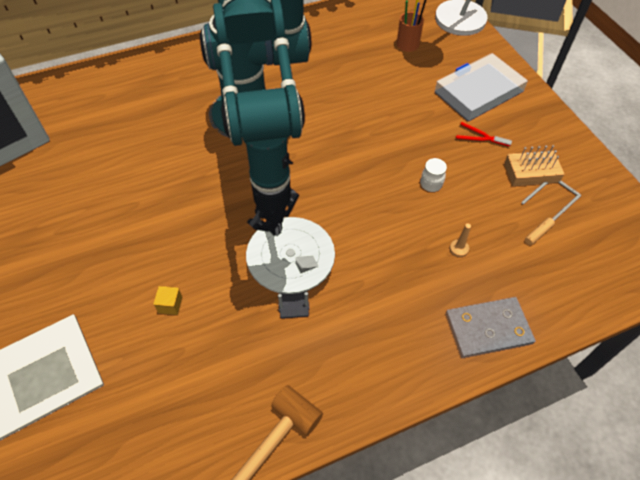

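View pics/wrist1.png

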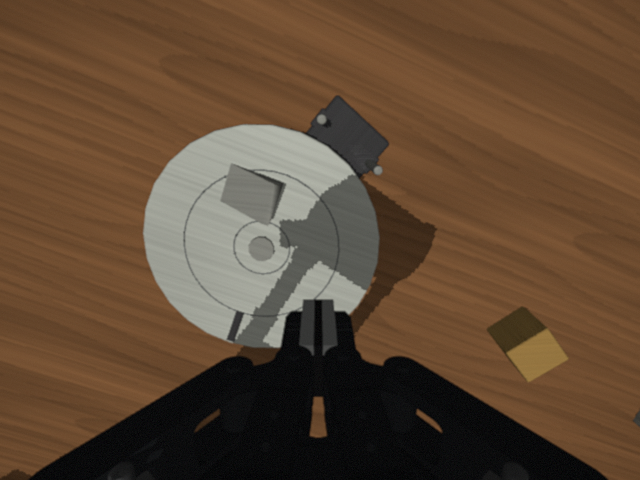

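The disc sits undisturbed and the shut fingers hang clear of it. In the wrist picture the finger pair is about 30 px wide at the tip, around (319,300). The arm stopped short of the row target, so I work from the measured pose. Now down behind the face.

```bash
python3 -m jog '[[3,8,-20,0,0],[7,16,-50,0,0],[7,16,-80,0,0],[7,16,-110,0,0],[7,16,-135,0,0],[7,16,-150,0,0],[7,16,-158,0,0],[7,16,-163,0,0],[7,16,-163,0,0],[7,16,-163,0,0]]' 20
python3 - <<'E'
from h import *
for n in("scene","wrist"):
    c=bot.read_camera(n);cv2.imwrite(f"pics/{n}2.png",c["pixels"][:,:,::-1])
    if n=="scene": cv2.imwrite("pics/scene2z.png",cv2.resize(c["pixels"][205:325,220:370,::-1],None,fx=5,fy=5,interpolation=cv2.INTER_CUBIC))
p=[bot.read_state()]
print(p[0]["tool_pos"],p[0]["wrist_force"],p[0]["time"])
E
```

```text
time: 3.0
tool_pos: [0.6187, -0.1015, 0.0942]
tcp_rot: [-0.384, 2.013, -2.014]
wrist_force: [-0.3, -0.1, 0.4]
width: 0.001
[ 0.61857073 -0.1014621   0.09412129] [-0.5434811   0.89323886 -0.09737604] 3.1
```

View pics/scene2z.png

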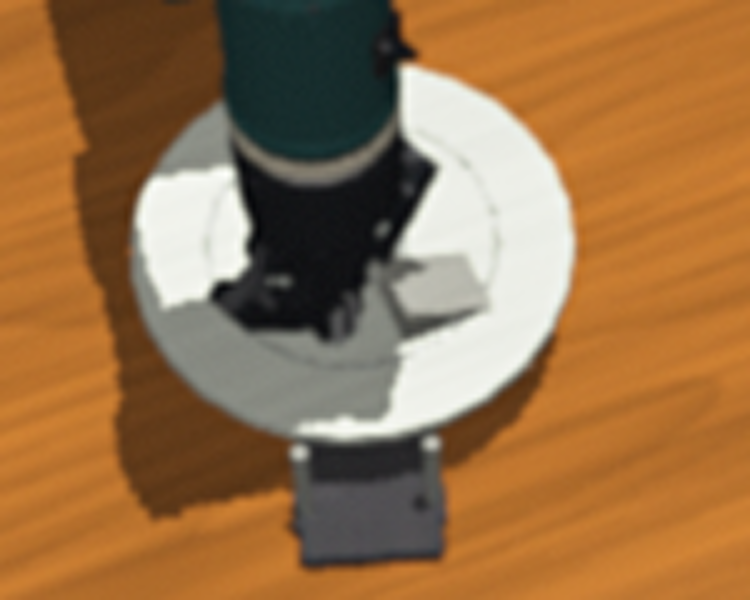

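View pics/wrist2.png

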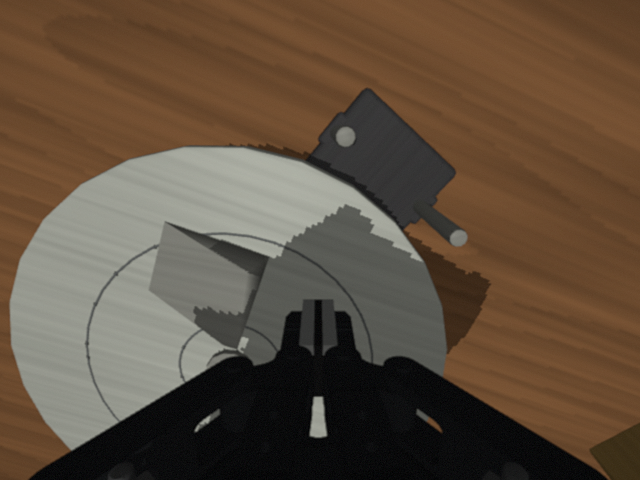

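The finger stands behind the face with a gap of about 12–18 mm, and the disc hasn't moved. Flick, lift, and start back toward the braking side.

```bash
python3 -m jog '[[0,5,0,0,0],[0,14,0,0,0],[0,28,0,0,0],[0,56,0,0,0],[0,80,0,0,0],[0,84,20,0,0],[0,82,55,0,0],[-20,60,60,0,0],[-65,35,60,0,0],[-110,10,60,0,0]]' 20
python3 - <<'E'
from h import *
import pickle
L=[]
for i in range(4):
    t0=bot.read_state()["time"];c=bot.read_camera("scene");L.append((t0,c))
    cv2.imwrite(f"pics/f{i}.png",c["pixels"][:,:,::-1])
pickle.dump(L,open("L0.pkl","wb"))
z=[cv2.resize(c["pixels"][205:325,220:370,::-1],None,fx=2.6,fy=2.4,interpolation=cv2.INTER_CUBIC) for t,c in L]
cv2.imwrite("pics/f_z.png",np.vstack([np.hstack(z[:2]),np.hstack(z[2:])]))
print([t for t,_ in L]);s=bot.read_state();print(s["tool_pos"],s["wrist_force"])
E
```

```text
time: 4.35
tool_pos: [0.5077, -0.0924, 0.1551]
tcp_rot: [-0.384, 2.011, -2.014]
wrist_force: [-0.5, -0.3, 0.4]
width: 0.004
[4.35, 4.4, 4.45, 4.5]
[ 0.50808422 -0.0920926   0.15470717] [0.46792471 0.12991341 0.00491365]
```

View pics/f_z.png

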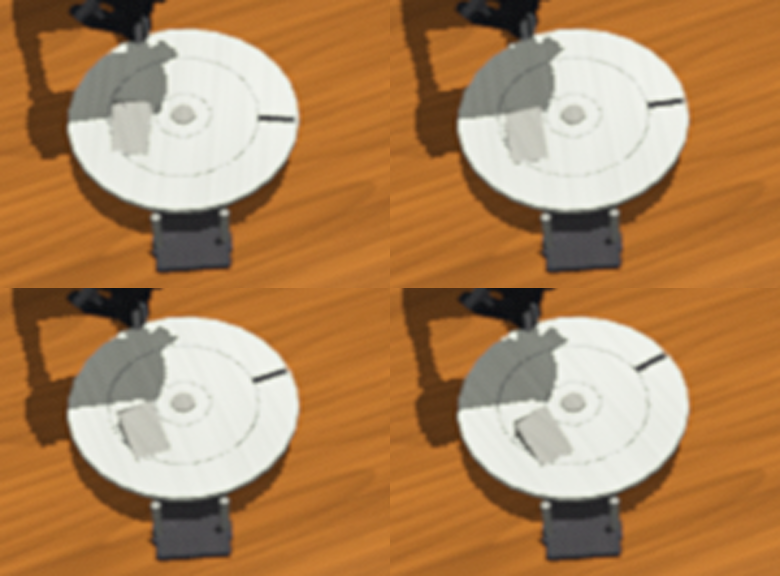

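Spinning counter-clockwise: the line moves from (290,119) to (663,362) in the montage, i.e. on the +y side going toward the robot. Next I write a line tracker using polar sampling and a black-hat filter.

```bash
cat >> h.py <<'E'
A=np.radians(np.arange(0,360,.5));RR=np.arange(.080,.104,.002)
def line(c,ce=(.575,-.0741)):
    g=cv2.cvtColor(c["pixels"],cv2.COLOR_RGB2GRAY)
    P=np.stack([ce[0]+RR[:,None]*np.cos(A),ce[1]+RR[:,None]*np.sin(A),np.full((len(RR),len(A)),.06)],-1)
    X=P@np.array(c["R"]).T+np.array(c["t"])
    u=c["fx"]*X[...,0]/X[...,2]+c["cx"];v=c["fy"]*X[...,1]/X[...,2]+c["cy"]
    pol=cv2.remap(g,u.astype(np.float32),v.astype(np.float32),cv2.INTER_LINEAR)
    pol=np.hstack([pol,pol,pol])
    bh=cv2.morphologyEx(pol,cv2.MORPH_BLACKHAT,np.ones((1,31),np.uint8)).astype(float)
    m=np.percentile(bh,25,axis=0)[720:1440];k=int(m.argmax())
    w=np.arange(k-10,k+11);a=(w*np.clip(m[w%720]-.3*m[k],0,None)).sum()/np.clip(m[w%720]-.3*m[k],0,None).sum()
    th=np.radians(a*.5)-2*np.pi*(a>360)
    return np.angle(np.exp(1j*(th+.314))),m[k]
E
python3 - <<'E'
from h import *
import pickle
L=pickle.load(open("L0.pkl","rb"))
W=[(t,)+line(c) for t,c in L]
for w in W: print(np.round(w,3))
t=np.array([w[0] for w in W]);a=np.unwrap([w[1] for w in W]);print(np.polyfit(t-t[0],a,1),np.polyfit(t-t[0],a,2))
E
```

```text
[  4.35    1.456 143.75 ]
[  4.4     1.676 143.   ]
[  4.45    1.895 142.25 ]
[  4.5     2.108 145.5  ]
[4.35129737 1.45760965] [-0.74762974  4.46344183  1.45574058]
```

Measured ω ≈ 4.35 rad/s with the wheel at about 1.5. The predicted coast ends near 26, so I'll brake at 18.85, where the speed should be about 1.9. Moving to hover over the braking spot at radius 96 mm.

```bash
python3 -m jog '[[-14,-9,0,0,0],[-26,-17,-10,0,0],[-26,-17,-25,0,0],[-26,-17,-38,0,0],[-26,-17,-48,0,0],[-26,-17,-55,0,0],[-26,-17,-60,0,0],[-26,-17,-60,0,0],[-26,-17,-60,0,0],[-26,-17,-60,0,0]]' 20
cat > trk.py <<'E'
from h import *
import pickle,sys
from scipy.optimize import least_squares
def track(n,W):
    for i in range(n):
        t0=bot.read_state()["time"];c=bot.read_camera("scene");a,m=line(c);W.append((t0,a,m))
    pickle.dump(W,open("W.pkl","wb"));return c,W
def fit(W):
    # analytic motion w'=-(b w+c)
    W=[w for w in W if w[2]>60];t=np.array([w[0] for w in W]);a=np.array([w[1] for w in W])
    def th(p,t):
        a0,w0,c=p;b=.1;T=t-4.35;return a0+(w0+c/b)/b*(1-np.exp(-b*T))-c/b*T
    def om(p,t): b=.1;return (p[1]+p[2]/b)*np.exp(-b*(t-4.35))-p[2]/b
    f=lambda p:np.r_[np.angle(np.exp(1j*(a-th(p,t))))/.01,(p[2]-.13)/.05]
    r=least_squares(f,[1.456,4.4,.13],loss="soft_l1");p=r.x
    return p,th,om,np.angle(np.exp(1j*(a-th(p,t))))
E
python3 - <<'E'
from trk import *
L=pickle.load(open("L0.pkl","rb"));W=[(t,)+line(c) for t,c in L]
c,W=track(6,W);cv2.imwrite("pics/h1.png",c["pixels"][:,:,::-1])
for w in W:print(np.round(w,3))
p,th,om,res=fit(W);print(p,res.round(3))
ts=np.arange(4,30,.01);x=th(p,ts)
for k in(6.283,12.566,18.85,25.13):
    i=np.argmax(x>k);print(k,ts[i],om(p,ts[i]))
s=bot.read_state();print(s["time"],th(p,s["time"]),s["tool_pos"],s["wrist_force"])
E
```

```text
time: 5.8
tool_pos: [0.4824, -0.1085, 0.0938]
tcp_rot: [-0.385, 2.013, -2.014]
wrist_force: [-0.8, -0.6, -0.6]
width: 0.001
[  4.35    1.456 143.75 ]
[  4.4     1.676 143.   ]
[  4.45    1.895 142.25 ]
[  4.5     2.108 145.5  ]
[  5.8     1.042 148.   ]
[  5.85    1.231 144.5  ]
[  5.9     1.414 145.   ]
[  5.95    1.599 142.75 ]
[  6.      1.782 143.75 ]
[  6.05    1.961 141.75 ]
[1.45460933 4.42099462 0.09104377] [ 0.001  0.001  0.001 -0.004 -0.005 -0.001 -0.001  0.001  0.003  0.003]
6.283 5.529999999999967 3.827585153812386
12.566 7.359999999999928 3.0352368524103666
18.85 9.789999999999877 2.184042452263868
25.13 13.539999999999797 1.2163653294660743
6.1 8.4205836295086 [ 0.4820223  -0.10848474  0.0934083 ] [ 0.44221225 -0.64526077 -0.07096374]
```

View pics/h1.png

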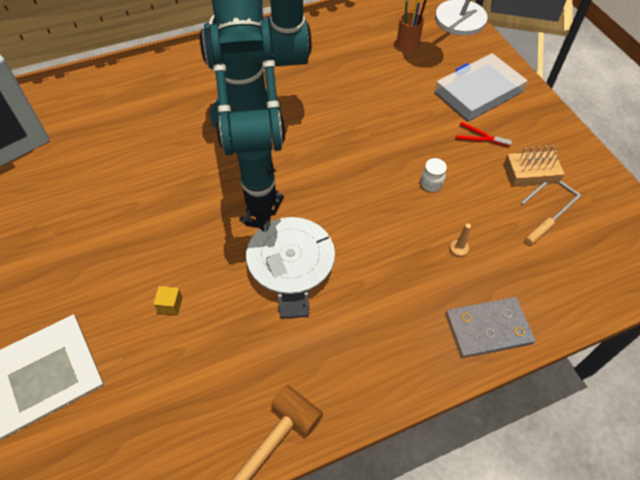

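The line (322,240) tracks well with residuals of about 3 mrad, and the second pass happened untouched. The finger hovers 8–9 mm above the rim. More frames will refine the slowdown.

Run:
```python
from trk import *
W=pickle.load(open("W.pkl","rb"))
c,W=track(56,W)
p,th,om,res=fit(W);print(p,np.abs(res).max(),len(res),len(W),np.sort(np.abs(res))[-6:].round(3))
ts=np.arange(4,30,.01);x=th(p,ts)
for k in(18.85,25.13):
    i=np.argmax(x>k);print(k,ts[i],om(p,ts[i]))
s=bot.read_state();print(s["time"],th(p,s["time"]),[w for w in W][-1])
```

```text
[1.45728328 4.39169772 0.06540424] 0.029745038847211313 64 66 [0.024 0.025 0.026 0.027 0.028 0.03 ]
18.85 9.699999999999878 2.3010926376942944
25.13 13.089999999999806 1.4514394515689901
8.9 16.926195907075975 (8.85, np.float64(-2.078766738203813), np.float64(86.75))
```

The decay is slow, so the 25.13 pass at t ≈ 13.1 with ω ≈ 1.45 is the best one to brake on. Lowering the hover to about 4.5 mm.

```bash
python3 -m jog '[[0,0,-1,0,0],[0,0,-2,0,0],[0,0,-3,0,0],[0,0,-4,0,0],[0,0,-4,0,0],[0,0,-4,0,0],[0,0,-4,0,0],[0,0,-4,0,0],[0,0,-4,0,0],[0,0,-4,0,0]]' 20
python3 - <<'E'
from trk import *
W=pickle.load(open("W.pkl","rb"))
c,W=track(40,W)
p,th,om,res=fit(W);print(p,res[-10:].round(3),len(res),len(W))
ts=np.arange(4,30,.01);x=th(p,ts)
for k in(18.85,25.13):
    i=np.argmax(x>k);print(k,ts[i],om(p,ts[i]))
s=bot.read_state();print(s["time"],th(p,s["time"]),W[-1],s["tool_pos"],s["wrist_force"])
a=np.unwrap([w[1] for w in W[-10:]]);print(np.polyfit(np.arange(10)*.05,a,1))
E
```

```text
time: 10.15
tool_pos: [0.482, -0.1084, 0.0893]
tcp_rot: [-0.386, 2.014, -2.014]
wrist_force: [-0.3, 1.0, 0.7]
width: -0.001
[1.42708368 4.42432166 0.07655649] [-0.005 -0.01  -0.006 -0.033 -0.035 -0.037 -0.037 -0.046 -0.061 -0.05 ] 98 106
18.85 9.709999999999878 2.2709542409147647
25.13 13.199999999999804 1.3763748443194506
12.15 23.563791091871774 (12.1, np.float64(-1.7002534955721904), np.float64(150.75)) [ 0.48198001 -0.10845708  0.08929313] [ 0.47976733 -0.40558941 -0.31887457]
[ 1.63923751 -2.43691554]
```

Run:
```python
from trk import *
W=pickle.load(open("W.pkl","rb"))
c,W=track(15,W)
for w in W[-15:]:print(np.round(w,3))
t=np.array([w[0] for w in W[-15:]]);a=np.unwrap([w[1] for w in W[-15:]]);print(np.polyfit(t-t[-1],a,1),np.polyfit(t-t[-1],a,2),bot.read_state()["time"])
```

```text
[ 12.15   -1.614 140.75 ]
[ 12.2   -1.54 145.  ]
[ 12.25  -1.46 143.75]
[ 12.3    -1.381 147.   ]
[ 12.35   -1.307 146.5  ]
[ 12.4    -1.228 143.5  ]
[ 12.45   -1.152 141.75 ]
[ 12.5    -1.076 145.75 ]
[ 12.55   -1.002 149.5  ]
[ 12.6    -0.926 149.   ]
[ 12.65   -0.852 149.75 ]
[ 12.7    -0.776 148.   ]
[ 12.75   -0.703 152.75 ]
[ 12.8    -0.631 153.   ]
[ 12.85   -0.557 155.75 ]
[ 1.51222861 -0.55106636] [-0.08196835  1.45485077 -0.5572823 ] 12.9
```

Run:
```python
from trk import *
W=pickle.load(open("W.pkl","rb"))
c,W=track(4,W)
for w in W[-4:]:print(np.round(w,3))
print(bot.read_state()["time"])
```

```text
[ 12.9    -0.485 152.   ]
[ 12.95   -0.417 154.75 ]
[ 13.     -0.346 156.   ]
[ 13.05   -0.276 155.5  ]
13.1
```

Now -0.205 and 1.4 rad/s: brake.

```bash
python3 -m jog '[[0,0,-8,0,0],[0,0,-8,0,0],[0,0,-8,0,0],[0,0,-8,0,0],[0,0,-8,0,0],[0,0,-8,0,0],[0,0,-8,0,0],[0,0,-8,0,0],[0,0,-8,0,0],[0,0,-8,0,0]]' 20
python3 - <<'E'
from trk import *
W=pickle.load(open("W.pkl","rb"))
c,W=track(4,W);cv2.imwrite("pics/b1.png",c["pixels"][:,:,::-1])
for w in W[-4:]:print(np.round(w,3))
s=bot.read_state();print(s["tool_pos"],s["wrist_force"])
E
```

```text
time: 14.35
tool_pos: [0.4831, -0.109, 0.0826]
tcp_rot: [-0.384, 2.012, -2.015]
wrist_force: [-2.4, -0.7, 8.5]
width: 0.0
[ 1.435e+01 -7.300e-02  1.540e+02]
[ 1.4400e+01 -7.3000e-02  1.5425e+02]
[ 1.445e+01 -7.300e-02  1.540e+02]
[ 1.45e+01 -7.30e-02  1.53e+02]
[ 0.48309957 -0.10902731  0.08257323] [-2.50445004 -0.53911175  8.2284388 ]
```

View pics/b1.png

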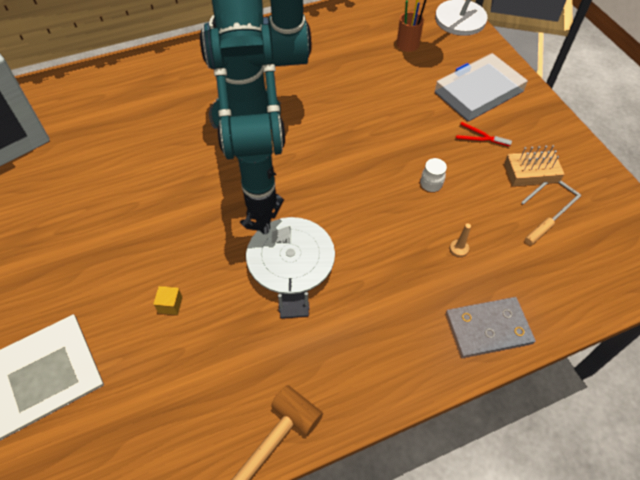

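The disc stands still under the finger, line at (290,284) between the pins at -0.07 rad, press 8 N. Before lifting I'll average the force to check for stored tangential load.

Run:
```python
from trk import *
F=[];P=[];a=[]
for i in range(30):
    c=bot.read_camera("scene");s=bot.read_state();F.append(s["wrist_force"]);P.append(s["tool_pos"]);a.append(line(c)[0])
F=np.array(F);m=F.mean(0);print(m,F.std(0)/30**.5,np.mean(P,0),"tang on disc",-m[:2]@[.37,-.93],"rad",-m[:2]@[-.93,-.37],a[0],a[-1],s["time"])
```

```text
[-1.94462284 -0.81972022  9.07659476] [0.0696735  0.08188105 0.11912534] [ 0.48309862 -0.10903605  0.08256451] tang on disc -0.04282935403848638 rad -2.1117957263569447 -0.07342055637603823 -0.07338223797333493 16.05
```

Tangential load is about 0, so a straight lift is safe.

```bash
python3 -m jog '[[0,0,5,0,0],[0,0,15,0,0],[0,0,30,0,0],[0,0,50,0,0],[0,0,80,0,0],[0,0,100,0,0],[0,0,100,0,0],[0,0,100,0,0],[0,0,100,0,0],[0,0,100,0,0]]' 20
python3 - <<'E'
from trk import *
W=[]
for i in range(6):
    c=bot.read_camera("scene");W.append(line(c)[0].round(4))
print(W,line(bot.read_camera("top"),(.5695,-.0725)))
c=bot.read_camera("top");cv2.imwrite("pics/e_top.png",c["pixels"][:,:,::-1])
s=bot.read_state();print(s["time"],s["tool_pos"],s["wrist_force"])
E
```

```text
time: 17.3
tool_pos: [0.4813, -0.1083, 0.1802]
tcp_rot: [-0.388, 2.016, -2.014]
wrist_force: [0.4, -0.0, 0.0]
width: -0.002
[np.float64(-0.0821), np.float64(-0.0821), np.float64(-0.0822), np.float64(-0.082), np.float64(-0.0821), np.float64(-0.0821)] (np.float64(-0.0730569378831652), np.float64(146.75))
17.7 [ 0.48198642 -0.10843317  0.18126198] [ 0.081046   -0.73922987  0.35921063]
```

View pics/e_top.png

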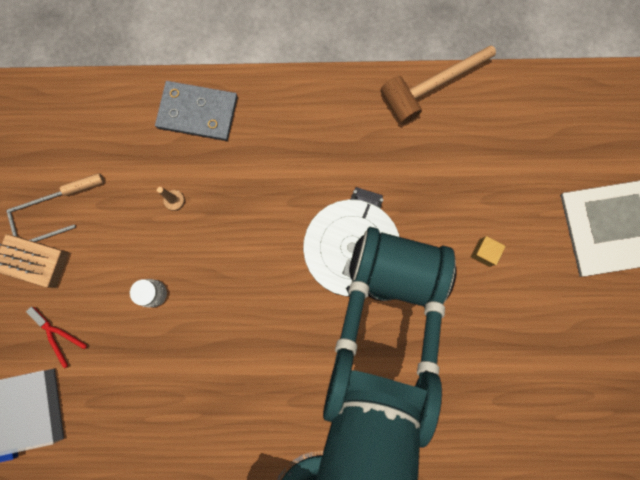

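The top view shows the line at (366,210) between the pins, the disc at rest, bystanders where they were (tub (149,293), block (490,251), mandrel (173,200)), and the hand clear.

```bash
python3 -c "
from workcell import bot
print(bot.finish_job())"
```

```text
the job is handed in; nothing more can be done
None
```

The job is handed in, at about 17.7 s of the 58 s allowed. The system gave no verdict, so the points below are my own measurements.

- **Flick:** The push on the ramp face spun the disc counter-clockwise at about 4.35 rad/s. The hand was then lifted clear, and the line passed the pins untouched at wheel 0, 6.28, 12.57 and 18.85.
- **Braking:** On the pass at 25.13 a fingertip pressed the rim with about 9 N. The disc stopped under the finger and stayed there, with almost no sideways load before I lifted off.
- **Last checks:** The line reads -0.082 rad from the middle in the scene camera and -0.073 in the top camera; the limit is ±0.22. It did not move over six frames. The tub, block and mandrel are at their original pixels, and the hand is about 95 mm above the disc, touching nothing.

**Disagreements:**
- The two cameras placed the disc's axis about 5 mm apart, so I used the mean.
- The disc slowed less than the stated law (constant term about 0.07 instead of 0.13 rad/s²). I therefore timed the brake from the latest camera frames.
- The line shifted about 0.01 rad when the finger came off.

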